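# Reset the hob: pot up one click, pan off

### The arm

A 6-joint arm with a two-finger parallel gripper is mounted at the origin on a cart in front of the work surface, level with it; the furniture and walls round the work are solid. World frame = base frame: x ahead of the robot, y to its left, z up, the work surface at z = 0. Lengths are in m, angles in rad, forces in N, time in s.
With the tool pointing down it reaches from about 0.25 to 0.725 m from the base axis. Payload 9.7 kg.
Tool frame: the origin (TCP) lies at the centre of the arm's flange, where the gripper is bolted on; the fingertips stand 173 mm ahead of it and the grasp point (between the pads) lies 155 mm ahead of it; z points along the fingers, y is the line along which they close (so a half turn about z gives the same grasp; the last joint's range is limited). The gripper opens to 85 mm and grips with 20 to 120 N. Pads are 22 mm wide; open, the fingers measure 114 mm over their backs; the gripper's body (76 mm by 85 mm) begins 54 mm behind the grasp point. The pads swing forward as they close: fully open they stand 13 mm farther back than shut.
Start: joints at [1.239, 0.087, 0.176, 1.66, 0, 1.571], TCP at [0.179, 0.52, 0.405] pointing down, gripper open.
Joint ranges: [-3.13, 3.13], [-0.85, 1.81], [-1.15, 1.24], [-2.2, 2.28], [-1.44, 1.52], [-3.14, 3.14]. Speed limits (rad/s): [2.22, 2.22, 2.57, 3.14, 3.14, 3.14].

### API

Orientations are given as a 3x3 rotation matrix whose columns are the frame's x, y, z axes.
In Python, from station import sensors, viewer, order gives the robot as it stands. The module is installed in compiled form; this text tells all that it offers.
- The arm moves only by the shell command python3 -m jog 'ROWS' [OPENING] [FORCE]. ROWS is JSON, a list of rows, each an object of numbers: "dx", "dy", "dz": the shift along the tool's x, y, z in cm; "rx", "ry", "rz": the turn, a rotation vector about the tool's x, y, z in degrees. A call has 1 to 10 rows; each row is the pose to reach, as a shift and turn from the pose commanded when the call began, along the tool's axes at that moment; what a row does not reach only later rows make up. A row lasts 1/10 s, in which the tool goes at most 50 mm and 8.59 degrees, less where a joint would pass 70% of its speed; a pose out of reach is approached as far as the arm can. A call with a gripper value outside its range is refused whole. OPENING is the finger opening in cm, from 0 to 8.54, set as the call begins (- or left out, the last holds). The fingers move at their own pace and stop on an object; FORCE is the grip in N (left out, the last holds). Time passes only in rows, so rows that repeat a pose let the fingers close. It gives the time, the measured TCP pose, the force, the opening and the grip force at its end, in the units of the state.
- sensors.observe(): the state, without advancing time (a new reading comes with each control period).
- viewer.grab_frame(name): name is "side" or "top" or "wrist"; returns the picture (384x512x3 uint8, red, green, blue); there is no depth.
- viewer.camera_info(name): a dict with "intrinsics" (3x3 intrinsics, pixels), "world_from_camera" (4x4, takes a point from camera to world coordinates); the wrist camera has in their place "mount" (4x4, takes a point from camera to tool coordinates, whose origin is the TCP and whose axes are the flange's). Camera axes: x right, y down, z forward; pixel columns grow to the right and rows downward; lengths in m; the calibration is good to about 2 mm. A picture is of the moment at which its call begins: read the wrist's pose just before it. camera_info takes no time and is no camera call.
- order.job_done(): hands the job in; it is judged then, once.
The state is a dict: "time_s": time; "joints": joint angles; "joint_vel": joint speeds; "tau": joint torques, N m; "ee_pos": TCP position; "tool_rot": TCP orientation; "ft_force": force on the tool from outside, world axes, zero at the start; "wrist_torque": the same for the moment, N m; "gripper_width": opening from 0.0 (shut) to 1.0 (fully open); "grasp_force": force on a finger pad.
Only numpy, scipy, OpenCV 4.12 (cv2) and the standard library are available. Lean on these libraries where they do the work, as an engineer would, in place of code of your own. Each camera call takes 0.05 s, during which the arm holds its last target. There are 200 camera calls.

### The job

On the two-zone table hob a tall lidded pot and a shallow open pan stand over the two zones, and both zones are running at step one. The pan is done and the pot should come to the boil: turn the knob in front of the pan back one click to off, and turn the knob in front of the pot up exactly one click to step two. Roll each knurled knob round gently with a fingertip pressed against it, without pinching it between the fingers, and leave the pot, the pan and everything around the hob standing where it is.

Things in the scene. Friction and masses are not known exactly. Their poses are not given: they have to be found in the camera images.
- hob: Fixed table hob: steel tray, black glass top; 300 deep (x), 520 wide (y), 71 mm high. Origin: centre of underside, on the table; x away from the robot, y left, z up. Flat control strip in front (x -150 to -65, top z 68 mm), clear round the knobs, whose axes are at x -105, y +130 (left) and -130 (right). Each knob serves the zone behind it, centred at x +45, y +130 or -130 mm.
- pot: Tall steel pot, 166 mm across and 138 mm high over the black knob of its lid, a small loop handle on each side (along its y, 215 mm overall). Loose. Origin: centre of its underside, on the glass. It stands on the left or the right zone.
- pan: Shallow open dark steel pan, 180 mm across and 42 mm high, a small loop handle on each side. Loose. Origin: centre of its underside, on the glass. It stands on the other zone.
- knob_left (a joint): Left knob, rad, growing clockwise seen from above (heat up). Upright knurled dark steel cylinder, 50 mm diameter (knurl adds under 1 mm), 28 mm high above the strip, bright top. Clicks into notches 40 degrees apart: 0 off, 0.698 step one (start), 1.396 step two, 2.094 step three; stops just past the ends. The same holds for the right knob.
- knob_right (a joint): Right knob, like the left. Leaving a notch takes up to 0.05 N m (2 N along the rim; a fingertip pressed on with about 10 N does not slip), falling to nothing half-way (20 degrees); from there a sprung ball pulls the knob into the next notch by itself.
- knob_left_top (a point): Centre of the left knob's top face, on its axis, 96 mm above the table; z up. A black line on each top points to the setting's mark on the strip, on the far side: from the hob's x, anticlockwise seen from above, +60 deg off (small ring), +20 step one, -20 step two, -60 step three (dots of growing size).
- knob_right_top (a point): Centre of the right knob's top face, on its axis, 96 mm above the table. z up.
- salt_shaker: Bystander: small salt shaker, 44 mm across, 90 mm high, on the table to the right of the hob. Origin: centre of its underside.
- garlic: Bystander: garlic bulb, about 52 mm, on the table to the right of the hob. Origin: underside.
- red_mug: Bystander: red mug, 88 mm across, 90 mm high, on the table to the left of the hob. Origin: centre of its underside.

How it is judged:
At the end, for the whole second after the job is handed in: The knob in front of the pot rests in its step-two notch (1.396 rad within 0.12) and the knob in front of the pan in its off notch (0 within 0.12), both still; pot and pan are within 15 mm, the other loose things within 20 mm of where they stood (((y of pot in the frame of hob above 0.09 m and y of pan in the frame of hob below -0.09 m and value of joint knob_left between 1.276 and 1.516 rad and value of joint knob_right between -0.12 and 0.12 rad) or (y of pot in the frame of hob below -0.09 m and y of pan in the frame of hob above 0.09 m and value of joint knob_right between 1.276 and 1.516 rad and value of joint knob_left between -0.12 and 0.12 rad)) and velocity of joint knob_left between -0.1 and 0.1 rad/s and velocity of joint knob_right between -0.1 and 0.1 rad/s and distance of each of pot, pan from where it was at the start of the episode below 0.015 m and distance of each of salt_shaker, garlic, red_mug from where it was at the start of the episode below 0.02 m); the robot touches nothing.
It fails at once if the pot or the pan is pushed, lifted or carried (over 15 mm) (distance of any of pot, pan from where it was at the start of the episode above 0.015 m).
It fails at once if the salt shaker, garlic or mug is disturbed (moved over 20 mm) (distance of any of salt_shaker, garlic, red_mug from where it was at the start of the episode above 0.02 m).
It fails at once if a knob is taken between the fingers ((horizontal distance between the grasp point and knob_left_top below 0.014 m and z of the grasp point in the frame of knob_left_top below 0.016 m and contact force between the fingers and knob_left above 1 N) or (horizontal distance between the grasp point and knob_right_top below 0.014 m and z of the grasp point in the frame of knob_right_top below 0.016 m and contact force between the fingers and knob_right above 1 N)).
It fails at once if a knob is pressed or squeezed harder than 35 N (contact force between the fingers and knob_left above 35 N or contact force between the fingers and knob_right above 35 N).
It fails at once if a knob is turned on past step two (value of joint any of knob_left, knob_right above 1.85 rad).
It also fails if it takes over 54 s, if anything falls off the work surface, if the arm or the gripper's body presses on something with over 40 N, if the wrist force passes 120 N, or if a joint passes its speed limit or range.

## Working session

There is one attempt and no reset: what is moved stays moved. The work goes in short steps, Python scripts to look and compute and a shell command to move; the robot and the scene stay as the last step left them, time stands still between calls to the robot, and variables do not carry over. Pictures are saved under pics/ and viewed, at most 10 in all, crops included, and the job is handed in when it is done.

```bash
mkdir -p pics
python3 - <<'E'
from station import sensors, viewer
import cv2,numpy as np
s=sensors.observe();print({k:np.round(v,3).tolist() for k,v in s.items()})
for n in("top","side"):
    cv2.imwrite(f"pics/{n}0.png",viewer.grab_frame(n)[:,:,::-1])
for n in("top","side","wrist"):
    print(n,{k:np.round(v,4).tolist() for k,v in viewer.camera_info(n).items()})
E
```

```text
{'time_s': 0.0, 'joints': [1.239, 0.087, 0.175, 1.66, -0.0, 1.571], 'joint_vel': [-0.001, 0.003, 0.0, -0.001, 0.001, -0.0], 'tau': [0.002, -52.038, 46.481, 0.016, -0.0, -0.0], 'ee_pos': [0.179, 0.52, 0.404], 'tool_rot': [[-0.945, 0.326, -0.0], [0.326, 0.945, -0.001], [-0.0, -0.001, -1.0]], 'ft_force': [-0.655, 0.722, 0.139], 'wrist_torque': [0.004, -0.027, -0.035], 'grasp_force': 0.0, 'gripper_width': 1.001}
top {'intrinsics': [[372.822, 0.0, 257.6151], [0.0, 372.822, 183.7427], [0.0, 0.0, 1.0]], 'world_from_camera': [[0.0179, -0.9982, 0.057, 0.526], [-0.9997, -0.017, 0.0155, 0.0639], [-0.0145, -0.0573, -0.9983, 1.2259], [0.0, 0.0, 0.0, 1.0]]}
side {'intrinsics': [[481.1467, 0.0, 256.7358], [0.0, 481.1467, 193.3325], [0.0, 0.0, 1.0]], 'world_from_camera': [[0.8824, -0.2819, 0.3768, 0.0131], [-0.4705, -0.5463, 0.693, -0.9985], [0.0105, -0.7888, -0.6146, 1.0183], [0.0, 0.0, 0.0, 1.0]]}
wrist {'intrinsics': [[331.8486, 0.0, 256.6551], [0.0, 331.8486, 193.706], [0.0, 0.0, 1.0]], 'mount': [[-0.0004, -0.9654, -0.2607, 0.0663], [1.0, -0.0006, 0.0007, 0.0007], [-0.0008, -0.2607, 0.9654, 0.0323], [0.0, 0.0, 0.0, 1.0]]}
```

View pics/top0.png

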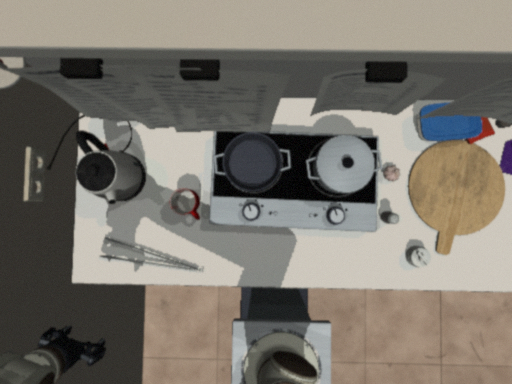

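View pics/side0.png

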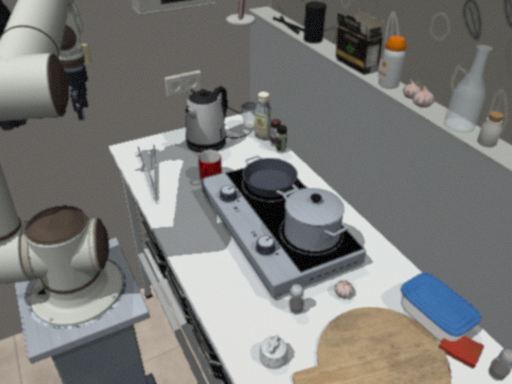

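```bash
cat > h.py <<'E'
from station import sensors, viewer
import cv2,numpy as np
def ray(n,uv,pose=None):
    c=viewer.camera_info(n);K=np.array(c["intrinsics"])
    if n=="wrist":
        p,R=pose;T=np.eye(4);T[:3,:3]=R;T[:3,3]=p;M=T@np.array(c["mount"])
    else:M=np.array(c["world_from_camera"])
    d=M[:3,:3]@np.linalg.inv(K)@np.array([*uv,1.]);return M[:3,3],d
def onz(n,uv,z,pose=None):
    o,d=ray(n,uv,pose);return o+d*(z-o[2])/d[2]
E
python3 - <<'E'
from h import *
im=cv2.imread("pics/top0.png")
for uv in((251,211),(337,215)):print("top",onz("top",uv,.096).round(4))
for uv in((228.5,191),(265,242)):print("side",onz("side",uv,.096).round(4))
for uv in((210,223),(377,229)):print("corner",onz("top",uv,.068).round(4))
a=cv2.resize(im[185:240,205:385],None,fx=4,fy=4,interpolation=cv2.INTER_CUBIC)
b=cv2.resize(cv2.imread("pics/side0.png")[170:270,195:295],(360,360),interpolation=cv2.INTER_CUBIC)
o=np.zeros((580,720,3),np.uint8);o[:220]=a;o[220:,:360]=b;cv2.imwrite("pics/c.png",o)
E
```

```text
top [0.5076 0.1    0.096 ]
top [ 0.5003 -0.1594  0.096 ]
side [0.5055 0.0925 0.096 ]
side [ 0.496 -0.162  0.096]
corner [0.4678 0.2272 0.068 ]
corner [ 0.459  -0.2878  0.068 ]
```

View pics/c.png

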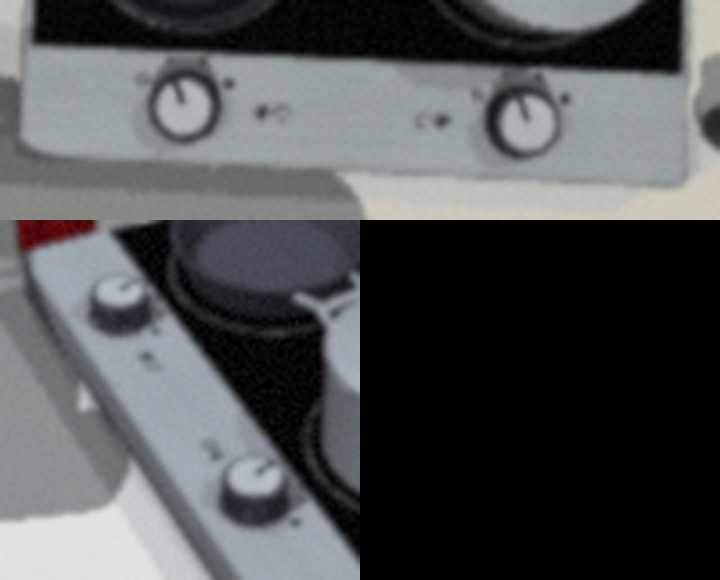

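```bash
python3 -m jog '[{"dx":-39.6,"dy":-31.8,"dz":7.5,"rz":-17.4},{"dx":-39.6,"dy":-31.8,"dz":7.5,"rz":-17.4},{"dx":-39.6,"dy":-31.8,"dz":7.5,"rz":-17.4},{"dx":-39.6,"dy":-31.8,"dz":7.5,"rz":-17.4},{"dx":-39.6,"dy":-31.8,"dz":7.5,"rz":-17.4},{"dx":-39.6,"dy":-31.8,"dz":7.5,"rz":-17.4},{"dx":-39.6,"dy":-31.8,"dz":7.5,"rz":-17.4},{"dx":-39.6,"dy":-31.8,"dz":7.5,"rz":-17.4},{"dx":-39.6,"dy":-31.8,"dz":7.5,"rz":-17.4},{"dx":-39.6,"dy":-31.8,"dz":7.5,"rz":-17.4}]' 0 40
python3 -m jog '[{},{},{},{}]'
python3 - <<'E'
from h import *
s=sensors.observe();print({k:np.round(s[k],4).tolist() for k in("time_s","ee_pos","tool_rot","ft_force","gripper_width","joints")})
np.save("p.npy",np.vstack([s["ee_pos"],s["tool_rot"]]))
cv2.imwrite("pics/w1.png",viewer.grab_frame("wrist")[:,:,::-1])
E
```

```text
{'time_s': 0.1, 'ee_pos': [0.1792, 0.52, 0.4041], 'tool_rot': [[-0.9455, 0.3257, -0.0004], [0.3257, 0.9455, -0.0011], [0.0, -0.0012, -1.0]], 'ft_force': [-0.3068, 0.2451, -0.2683], 'gripper_width': 1.0007, 'joints': [1.239, 0.0874, 0.1752, 1.6598, 0.0, 1.5708]}schema error: expected keys dx, dy, dz, rx, ry, rz
schema error: expected keys dx, dy, dz, rx, ry, rz
```

View pics/w1.png

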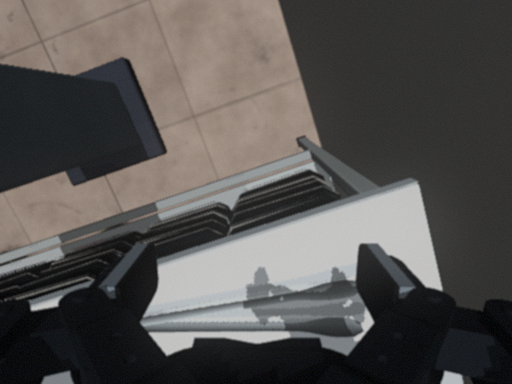

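```bash
python3 -m jog '[{"dx":-39.6,"dy":-31.8,"dz":7.5,"rx":0,"ry":0,"rz":-17.4},{"dx":-39.6,"dy":-31.8,"dz":7.5,"rx":0,"ry":0,"rz":-17.4},{"dx":-39.6,"dy":-31.8,"dz":7.5,"rx":0,"ry":0,"rz":-17.4},{"dx":-39.6,"dy":-31.8,"dz":7.5,"rx":0,"ry":0,"rz":-17.4},{"dx":-39.6,"dy":-31.8,"dz":7.5,"rx":0,"ry":0,"rz":-17.4},{"dx":-39.6,"dy":-31.8,"dz":7.5,"rx":0,"ry":0,"rz":-17.4},{"dx":-39.6,"dy":-31.8,"dz":7.5,"rx":0,"ry":0,"rz":-17.4},{"dx":-39.6,"dy":-31.8,"dz":7.5,"rx":0,"ry":0,"rz":-17.4},{"dx":-39.6,"dy":-31.8,"dz":7.5,"rx":0,"ry":0,"rz":-17.4},{"dx":-39.6,"dy":-31.8,"dz":7.5,"rx":0,"ry":0,"rz":-17.4}]' 0 40
cat > look.py <<'E'
from h import *
import sys
s=sensors.observe();print({k:np.round(s[k],4).tolist() for k in("time_s","ee_pos","tool_rot","ft_force","gripper_width","joints")})
np.save("p.npy",np.vstack([s["ee_pos"],s["tool_rot"]]))
for n in sys.argv[2:]:cv2.imwrite(f"pics/{n}{sys.argv[1]}.png",viewer.grab_frame(n)[:,:,::-1])
E
python3 look.py 2
```

```text
time_s: 1.15
ee_pos: [0.4416, 0.1025, 0.3319]
tool_rot: [[-1.0, 0.028, 0.0], [0.028, 1.0, 0.0], [-0.0, 0.0, -1.0]]
ft_force: [0.5, 0.7, -0.5]
gripper_width: -0.0
grasp_force: 0.0
{'time_s': 1.15, 'ee_pos': [0.4416, 0.1025, 0.3319], 'tool_rot': [[-0.9996, 0.0282, 0.0004], [0.0282, 0.9996, 0.0002], [-0.0004, 0.0002, -1.0]], 'ft_force': [0.4704, 0.7003, -0.5413], 'gripper_width': -0.0001, 'joints': [0.2281, -0.1594, -0.2038, 1.526, 0.0001, 0.2563]}
```

```bash
python3 -m jog '[{"dx":0,"dy":0,"dz":0,"rx":0,"ry":0,"rz":0},{"dx":0,"dy":0,"dz":0,"rx":0,"ry":0,"rz":0}]'; python3 look.py 2 wrist
```

```text
time_s: 1.35
ee_pos: [0.4413, 0.1034, 0.3317]
tool_rot: [[-1.0, 0.031, -0.001], [0.031, 1.0, -0.0], [0.001, -0.0, -1.0]]
ft_force: [-0.1, -0.4, -0.4]
gripper_width: -0.004
grasp_force: 0.0
{'time_s': 1.35, 'ee_pos': [0.4413, 0.1034, 0.3317], 'tool_rot': [[-0.9995, 0.0312, -0.0012], [0.0312, 0.9995, -0.0001], [0.0012, -0.0001, -1.0]], 'ft_force': [-0.1349, -0.3801, -0.4241], 'gripper_width': -0.0039, 'joints': [0.2302, -0.1586, -0.2035, 1.527, 0.0002, 0.2614]}
```

View pics/wrist2.png

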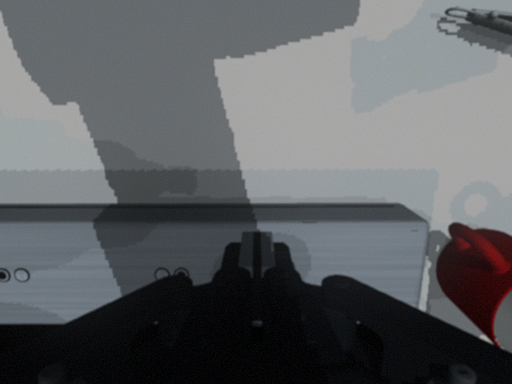

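Run:
```python
from h import *
P=np.load("p.npy");pose=(P[0],P[1:])
im=cv2.imread("pics/wrist2.png",0)
for c in (60,350,400):print(c,[int(v) for v in im[196:230,c]])
for uv in((60,220.5),(400,220.5),(428,224),(428,280)):print(uv,onz("wrist",uv,.068,pose).round(4))
t=cv2.imread("pics/top0.png");g=cv2.cvtColor(t,cv2.COLOR_BGR2GRAY)
for c,r in((251,211),(337,215)):
    w=g[r-14:r+14,c-14:c+14];_,m=cv2.threshold(w,0,255,cv2.THRESH_OTSU)
    d=(cv2.medianBlur(w,3)<100).astype(np.uint8)
    cs,_=cv2.findContours(d,cv2.RETR_EXTERNAL,cv2.CHAIN_APPROX_NONE);k=max(cs,key=cv2.contourArea)
    q,rad=cv2.minEnclosingCircle(k);uv=(q[0]+c-14,q[1]+r-14);print(uv,rad,onz("top",uv,.085).round(4))
```

```text
60 [139, 139, 138, 142, 143, 140, 134, 108, 80, 61, 43, 43, 54, 63, 62, 62, 62, 65, 64, 62, 65, 64, 62, 63, 71, 77, 88, 99, 107, 109, 103, 108, 104, 109]
350 [143, 141, 143, 140, 141, 138, 123, 90, 69, 58, 52, 60, 67, 70, 70, 69, 68, 69, 68, 70, 69, 72, 70, 73, 81, 90, 105, 113, 118, 118, 116, 122, 119, 124]
400 [156, 152, 155, 153, 154, 156, 147, 124, 90, 73, 67, 68, 70, 70, 68, 68, 67, 66, 69, 68, 68, 69, 70, 72, 78, 92, 102, 114, 119, 115, 117, 119, 121, 123]
(60, 220.5) [ 0.4534 -0.0412  0.068 ]
(400, 220.5) [0.4614 0.2097 0.068 ]
(428, 224) [0.4648 0.2307 0.068 ]
(428, 280) [0.5112 0.2354 0.068 ]
(250.5, 204.58695650100708) 15.4859619140625 [0.527  0.1022 0.085 ]
(336.5, 208.81818199157715) 15.600547790527344 [ 0.5188 -0.1599  0.085 ]
```

```bash
python3 -m jog '[{"dx":-0.7,"dy":0.3,"dz":4,"rx":0,"ry":0,"rz":0},{"dx":-0.7,"dy":0.3,"dz":7,"rx":0,"ry":0,"rz":0},{"dx":-0.7,"dy":0.3,"dz":8.1,"rx":0,"ry":0,"rz":0},{"dx":-0.7,"dy":0.3,"dz":8.1,"rx":0,"ry":0,"rz":0},{"dx":-0.7,"dy":0.3,"dz":8.1,"rx":0,"ry":0,"rz":0}]'; python3 look.py 3 side
python3 - <<'E'
import cv2
a=cv2.imread("pics/side3.png")[120:260,140:300];cv2.imwrite("pics/c3.png",cv2.resize(a,None,fx=4,fy=4,interpolation=cv2.INTER_CUBIC))
E
```

```text
time_s: 1.9
ee_pos: [0.4481, 0.1081, 0.2526]
tool_rot: [[-1.0, 0.027, 0.001], [0.027, 1.0, 0.0], [-0.001, 0.0, -1.0]]
ft_force: [-0.8, -0.3, 1.6]
gripper_width: -0.002
grasp_force: 0.0
{'time_s': 1.9, 'ee_pos': [0.4481, 0.1081, 0.2526], 'tool_rot': [[-0.9996, 0.0268, 0.0014], [0.0269, 0.9996, 0.0004], [-0.0014, 0.0004, -1.0]], 'ft_force': [-0.7587, -0.3078, 1.6338], 'gripper_width': -0.0017, 'joints': [0.2366, -0.1313, -0.3318, 1.3688, 0.0, 0.2635]}
```

View pics/c3.png

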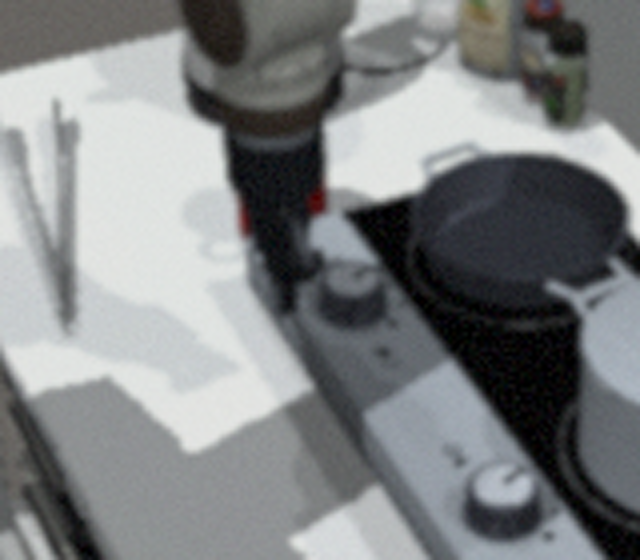

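```bash
python3 -m jog '[{"dx":-0.5,"dy":0,"dz":0,"rx":0,"ry":0,"rz":0},{"dx":-1.0,"dy":0,"dz":0,"rx":0,"ry":0,"rz":0},{"dx":-1.4,"dy":0,"dz":0,"rx":0,"ry":0,"rz":0},{"dx":-1.4,"dy":0,"dz":0,"rx":0,"ry":0,"rz":0},{"dx":-1.4,"dy":0,"dz":0,"rx":0,"ry":0,"rz":0}]'
for i in 1 2 3 ; do python3 -m jog '[{"dx":-0.1,"dy":0,"dz":0,"rx":0,"ry":0,"rz":0},{"dx":-0.1,"dy":0,"dz":0,"rx":0,"ry":0,"rz":0}]' | egrep "ee_pos|ft"; done
```

```text
time_s: 2.45
ee_pos: [0.4622, 0.1069, 0.2511]
tool_rot: [[-1.0, 0.028, -0.0], [0.028, 1.0, -0.0], [0.0, -0.0, -1.0]]
ft_force: [0.1, 0.4, 0.0]
gripper_width: 0.001
grasp_force: 0.0
ee_pos: [0.4631, 0.1069, 0.2511]
ft_force: [-0.8, -0.3, -0.7]
ee_pos: [0.4642, 0.1069, 0.2512]
ft_force: [-0.4, 0.6, 0.6]
ee_pos: [0.4652, 0.1069, 0.2512]
ft_force: [-0.9, -0.7, 0.5]
```

```bash
python3 -m jog '[{"dx":-0.1,"dy":0,"dz":0,"rx":0,"ry":0,"rz":0},{"dx":-0.2,"dy":0,"dz":0,"rx":0,"ry":0,"rz":0},{"dx":-0.2,"dy":0,"dz":0,"rx":0,"ry":0,"rz":0}]' | egrep "ee_pos|ft"
python3 -m jog '[{"dx":-0.1,"dy":0,"dz":0,"rx":0,"ry":0,"rz":0},{"dx":-0.1,"dy":0,"dz":0,"rx":0,"ry":0,"rz":0}]' | egrep "ee_pos|ft"
```

```text
ee_pos: [0.4672, 0.1068, 0.2512]
ft_force: [0.6, 0.6, 0.4]
ee_pos: [0.4682, 0.1068, 0.2511]
ft_force: [0.2, -0.4, 0.5]
```

```bash
python3 -m jog '[{"dx":-0.05,"dy":0,"dz":0,"rx":0,"ry":0,"rz":0},{"dx":-0.1,"dy":0,"dz":0,"rx":0,"ry":0,"rz":0},{"dx":-0.1,"dy":0,"dz":0,"rx":0,"ry":0,"rz":0}]' | egrep "ee_pos|ft"
```

```text
ee_pos: [0.469, 0.1067, 0.2511]
ft_force: [-2.2, -0.2, 0.8]
```

```bash
python3 -m jog '[{"dx":-0.05,"dy":0,"dz":0,"rx":0,"ry":0,"rz":0},{"dx":-0.1,"dy":0,"dz":0,"rx":0,"ry":0,"rz":0},{"dx":-0.1,"dy":0,"dz":0,"rx":0,"ry":0,"rz":0}]' | egrep "ee_pos|ft"
```

```text
ee_pos: [0.4694, 0.1067, 0.2511]
ft_force: [-8.5, 0.7, 5.7]
```

```bash
python3 -m jog '[{"dx":-0.03,"dy":0,"dz":0,"rx":0,"ry":0,"rz":0},{"dx":-0.03,"dy":-0.1,"dz":0,"rx":0,"ry":0,"rz":0},{"dx":-0.03,"dy":-0.2,"dz":0,"rx":0,"ry":0,"rz":0},{"dx":-0.03,"dy":-0.3,"dz":0,"rx":0,"ry":0,"rz":0},{"dx":-0.03,"dy":-0.4,"dz":0,"rx":0,"ry":0,"rz":0},{"dx":-0.03,"dy":-0.4,"dz":0,"rx":0,"ry":0,"rz":0}]' | egrep "ee_pos|ft"
```

```text
ee_pos: [0.4694, 0.1029, 0.251]
ft_force: [-9.3, 2.1, 4.9]
```

```bash
python3 -m jog '[{"dx":-0.02,"dy":-0.1,"dz":0,"rx":0,"ry":0,"rz":0},{"dx":-0.02,"dy":-0.2,"dz":0,"rx":0,"ry":0,"rz":0},{"dx":-0.02,"dy":-0.3,"dz":0,"rx":0,"ry":0,"rz":0},{"dx":-0.02,"dy":-0.4,"dz":0,"rx":0,"ry":0,"rz":0},{"dx":-0.02,"dy":-0.4,"dz":0,"rx":0,"ry":0,"rz":0}]' | egrep "ee_pos|ft"
python3 -m jog '[{"dx":0,"dy":-0.1,"dz":0,"rx":0,"ry":0,"rz":0},{"dx":0,"dy":-0.2,"dz":0,"rx":0,"ry":0,"rz":0},{"dx":0,"dy":-0.3,"dz":0,"rx":0,"ry":0,"rz":0},{"dx":0,"dy":-0.4,"dz":0,"rx":0,"ry":0,"rz":0},{"dx":0,"dy":-0.4,"dz":0,"rx":0,"ry":0,"rz":0}]' | egrep "ee_pos|ft"
```

```text
ee_pos: [0.4694, 0.0988, 0.251]
ft_force: [-10.2, 0.5, 5.8]
ee_pos: [0.4695, 0.0946, 0.251]
ft_force: [-8.1, -1.6, 4.0]
```

```bash
python3 -m jog '[{"dx":0,"dy":-0.1,"dz":0,"rx":0,"ry":0,"rz":0},{"dx":0,"dy":-0.2,"dz":0,"rx":0,"ry":0,"rz":0},{"dx":0,"dy":-0.3,"dz":0,"rx":0,"ry":0,"rz":0},{"dx":0,"dy":-0.3,"dz":0,"rx":0,"ry":0,"rz":0}]' | egrep "ee_pos|ft"
python3 -m jog '[{"dx":0.2,"dy":-0.3,"dz":0,"rx":0,"ry":0,"rz":0},{"dx":0.7,"dy":-0.3,"dz":0,"rx":0,"ry":0,"rz":0},{"dx":2,"dy":-0.3,"dz":0,"rx":0,"ry":0,"rz":0},{"dx":2.2,"dy":-0.3,"dz":-3,"rx":0,"ry":0,"rz":0},{"dx":2.2,"dy":-0.3,"dz":-6,"rx":0,"ry":0,"rz":0},{"dx":2.2,"dy":-0.3,"dz":-6,"rx":0,"ry":0,"rz":0},{"dx":2.2,"dy":-0.3,"dz":-6,"rx":0,"ry":0,"rz":0}]' | egrep "ee_pos|ft"
```

```text
ee_pos: [0.4698, 0.0915, 0.251]
ft_force: [-5.5, -3.6, 2.0]
ee_pos: [0.4482, 0.0894, 0.3117]
ft_force: [-0.1, 0.7, -0.9]
```

```bash
python3 -m jog '[{"dx":0,"dy":-25.7,"dz":0,"rx":0,"ry":0,"rz":0},{"dx":0,"dy":-25.7,"dz":0,"rx":0,"ry":0,"rz":0},{"dx":0,"dy":-25.7,"dz":0,"rx":0,"ry":0,"rz":0},{"dx":0,"dy":-25.7,"dz":0,"rx":0,"ry":0,"rz":0},{"dx":0,"dy":-25.7,"dz":0,"rx":0,"ry":0,"rz":0},{"dx":0,"dy":-25.7,"dz":0,"rx":0,"ry":0,"rz":0},{"dx":0,"dy":-25.7,"dz":0,"rx":0,"ry":0,"rz":0},{"dx":0,"dy":-25.7,"dz":0,"rx":0,"ry":0,"rz":0},{"dx":0,"dy":-25.7,"dz":0,"rx":0,"ry":0,"rz":0},{"dx":0,"dy":-25.7,"dz":0,"rx":0,"ry":0,"rz":0}]'
python3 look.py 4 top side
python3 - <<'E'
import cv2,numpy as np
a=cv2.imread("pics/top4.png")[170:240,205:385];b=cv2.imread("pics/side4.png")[170:270,195:295]
o=np.zeros((600,720,3),np.uint8);o[:280]=cv2.resize(a,(720,280),interpolation=cv2.INTER_CUBIC);o[280:,:320]=cv2.resize(b,(320,320),interpolation=cv2.INTER_CUBIC);cv2.imwrite("pics/c4.png",o)
E
```

```text
time_s: 7.85
ee_pos: [0.4411, -0.1663, 0.3111]
tool_rot: [[-1.0, 0.026, 0.0], [0.026, 1.0, 0.0], [-0.0, 0.0, -1.0]]
ft_force: [-0.8, 0.7, 0.7]
gripper_width: 0.002
grasp_force: 0.0
{'time_s': 7.85, 'ee_pos': [0.4411, -0.1663, 0.3111], 'tool_rot': [[-0.9997, 0.026, 0.0], [0.026, 0.9997, 0.0001], [-0.0, 0.0001, -1.0]], 'ft_force': [-0.8472, 0.7072, 0.6794], 'gripper_width': 0.0022, 'joints': [-0.3606, -0.1158, -0.205, 1.4816, 0.0001, -0.3346]}
```

View pics/c4.png

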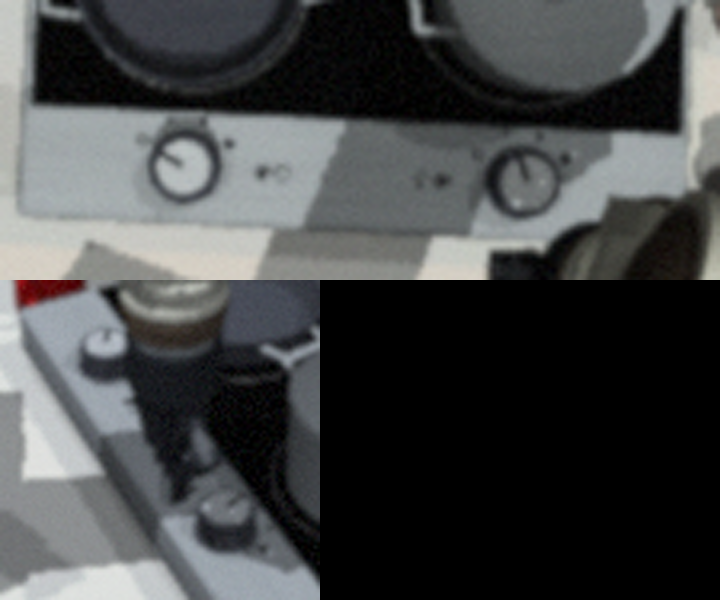

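```bash
python3 -m jog '[{"dx":0,"dy":0,"dz":3,"rx":0,"ry":0,"rz":0},{"dx":0,"dy":0,"dz":6,"rx":0,"ry":0,"rz":0},{"dx":-0.5,"dy":0,"dz":6,"rx":0,"ry":0,"rz":0},{"dx":-1,"dy":0,"dz":6,"rx":0,"ry":0,"rz":0},{"dx":-1.4,"dy":0,"dz":6,"rx":0,"ry":0,"rz":0},{"dx":-1.4,"dy":0,"dz":6,"rx":0,"ry":0,"rz":0},{"dx":-1.4,"dy":0,"dz":6,"rx":0,"ry":0,"rz":0}]' | egrep "ee_pos|ft"
python3 -m jog '[{"dx":-0.1,"dy":0,"dz":0,"rx":0,"ry":0,"rz":0},{"dx":-0.2,"dy":0,"dz":0,"rx":0,"ry":0,"rz":0},{"dx":-0.2,"dy":0,"dz":0,"rx":0,"ry":0,"rz":0}]' | egrep "ee_pos|ft"
```

```text
ee_pos: [0.4553, -0.168, 0.2521]
ft_force: [1.1, -0.3, -0.3]
ee_pos: [0.4569, -0.168, 0.2513]
ft_force: [-0.2, 0.2, 0.1]
```

```bash
python3 -m jog '[{"dx":-0.1,"dy":0,"dz":0,"rx":0,"ry":0,"rz":0},{"dx":-0.15,"dy":0,"dz":0,"rx":0,"ry":0,"rz":0},{"dx":-0.15,"dy":0,"dz":0,"rx":0,"ry":0,"rz":0}]' | egrep "ee_pos|ft"
```

```text
ee_pos: [0.4584, -0.1681, 0.2511]
ft_force: [-0.8, -0.9, 0.1]
```

```bash
python3 -m jog '[{"dx":-0.05,"dy":0,"dz":0,"rx":0,"ry":0,"rz":0},{"dx":-0.1,"dy":0,"dz":0,"rx":0,"ry":0,"rz":0},{"dx":-0.1,"dy":0,"dz":0,"rx":0,"ry":0,"rz":0}]' | egrep "ee_pos|ft"
```

```text
ee_pos: [0.4594, -0.1681, 0.2512]
ft_force: [-0.4, 0.4, 0.1]
```

```bash
python3 -m jog '[{"dx":-0.05,"dy":0,"dz":0,"rx":0,"ry":0,"rz":0},{"dx":-0.1,"dy":0,"dz":0,"rx":0,"ry":0,"rz":0},{"dx":-0.1,"dy":0,"dz":0,"rx":0,"ry":0,"rz":0}]' | egrep "ee_pos|ft"
```

```text
ee_pos: [0.4604, -0.1681, 0.2512]
ft_force: [0.8, -0.3, 0.7]
```

```bash
python3 -m jog '[{"dx":-0.05,"dy":0,"dz":0,"rx":0,"ry":0,"rz":0},{"dx":-0.1,"dy":0,"dz":0,"rx":0,"ry":0,"rz":0},{"dx":-0.1,"dy":0,"dz":0,"rx":0,"ry":0,"rz":0}]' | egrep "ee_pos|ft"
```

```text
ee_pos: [0.4614, -0.1681, 0.2512]
ft_force: [-1.0, 0.6, -0.5]
```

```bash
python3 -m jog '[{"dx":-0.05,"dy":0,"dz":0,"rx":0,"ry":0,"rz":0},{"dx":-0.1,"dy":0,"dz":0,"rx":0,"ry":0,"rz":0},{"dx":-0.1,"dy":0,"dz":0,"rx":0,"ry":0,"rz":0}]' | egrep "ee_pos|ft"
```

```text
ee_pos: [0.4621, -0.1682, 0.2511]
ft_force: [-4.9, -0.7, 1.7]
```

```bash
python3 -m jog '[{"dx":-0.05,"dy":0,"dz":0,"rx":0,"ry":0,"rz":0},{"dx":-0.05,"dy":0,"dz":0,"rx":0,"ry":0,"rz":0}]' | egrep "ee_pos|ft"
```

```text
ee_pos: [0.4623, -0.1682, 0.2511]
ft_force: [-7.5, -0.3, 2.8]
```

Contact made; roll to the left (+y).

```bash
python3 -m jog '[{"dx":-0.04,"dy":0,"dz":0,"rx":0,"ry":0,"rz":0},{"dx":-0.04,"dy":0.1,"dz":0,"rx":0,"ry":0,"rz":0},{"dx":-0.04,"dy":0.2,"dz":0,"rx":0,"ry":0,"rz":0},{"dx":-0.04,"dy":0.3,"dz":0,"rx":0,"ry":0,"rz":0},{"dx":-0.04,"dy":0.4,"dz":0,"rx":0,"ry":0,"rz":0},{"dx":-0.04,"dy":0.4,"dz":0,"rx":0,"ry":0,"rz":0}]' | egrep "ee_pos|ft"
```

```text
ee_pos: [0.4622, -0.1645, 0.2511]
ft_force: [-12.3, -3.2, 5.7]
```

```bash
python3 -m jog '[{"dx":-0.02,"dy":0.1,"dz":0,"rx":0,"ry":0,"rz":0},{"dx":-0.02,"dy":0.2,"dz":0,"rx":0,"ry":0,"rz":0},{"dx":-0.02,"dy":0.3,"dz":0,"rx":0,"ry":0,"rz":0},{"dx":-0.02,"dy":0.4,"dz":0,"rx":0,"ry":0,"rz":0},{"dx":-0.02,"dy":0.4,"dz":0,"rx":0,"ry":0,"rz":0}]' | egrep "ee_pos|ft"
```

```text
ee_pos: [0.4622, -0.1602, 0.251]
ft_force: [-15.2, -0.2, 8.2]
```

```bash
python3 -m jog '[{"dx":0,"dy":0.1,"dz":0,"rx":0,"ry":0,"rz":0},{"dx":0,"dy":0.2,"dz":0,"rx":0,"ry":0,"rz":0},{"dx":0,"dy":0.3,"dz":0,"rx":0,"ry":0,"rz":0},{"dx":0,"dy":0.4,"dz":0,"rx":0,"ry":0,"rz":0},{"dx":0,"dy":0.4,"dz":0,"rx":0,"ry":0,"rz":0}]' | egrep "ee_pos|ft"
```

```text
ee_pos: [0.4623, -0.1561, 0.251]
ft_force: [-15.1, 1.5, 7.2]
```

```bash
python3 -m jog '[{"dx":0.03,"dy":0.1,"dz":0,"rx":0,"ry":0,"rz":0},{"dx":0.05,"dy":0.2,"dz":0,"rx":0,"ry":0,"rz":0},{"dx":0.05,"dy":0.3,"dz":0,"rx":0,"ry":0,"rz":0},{"dx":0.05,"dy":0.3,"dz":0,"rx":0,"ry":0,"rz":0}]' | egrep "ee_pos|ft"
python3 -m jog '[{"dx":0.2,"dy":0,"dz":0,"rx":0,"ry":0,"rz":0},{"dx":0.7,"dy":0,"dz":0,"rx":0,"ry":0,"rz":0},{"dx":2,"dy":0,"dz":0,"rx":0,"ry":0,"rz":0},{"dx":3.5,"dy":0,"dz":-3,"rx":0,"ry":0,"rz":0},{"dx":5,"dy":0,"dz":-6,"rx":0,"ry":0,"rz":0},{"dx":7,"dy":0,"dz":-9,"rx":0,"ry":0,"rz":0},{"dx":7,"dy":0,"dz":-9,"rx":0,"ry":0,"rz":0},{"dx":7,"dy":0,"dz":-9,"rx":0,"ry":0,"rz":0}]' | egrep "ee_pos|ft|time"
python3 look.py 5 top side
python3 - <<'E'
import cv2,numpy as np
a=cv2.imread("pics/top5.png")[170:240,205:385];b=cv2.imread("pics/side5.png")[170:270,195:295]
o=np.zeros((600,720,3),np.uint8);o[:280]=cv2.resize(a,(720,280),interpolation=cv2.INTER_CUBIC);o[280:,:320]=cv2.resize(b,(320,320),interpolation=cv2.INTER_CUBIC);cv2.imwrite("pics/c5.png",o)
E
```

```text
ee_pos: [0.4622, -0.1529, 0.251]
ft_force: [-12.1, 2.3, 5.8]
time_s: 13.45
ee_pos: [0.3934, -0.1513, 0.3418]
ft_force: [-1.0, 0.3, 0.3]
{'time_s': 13.45, 'ee_pos': [0.3934, -0.1513, 0.3418], 'tool_rot': [[-0.9996, 0.0284, 0.0026], [0.0284, 0.9996, -0.0008], [-0.0026, -0.0007, -1.0]], 'ft_force': [-0.9915, 0.2948, 0.3126], 'gripper_width': 0.0051, 'joints': [-0.3672, -0.2364, -0.2495, 1.5551, 0.0002, -0.3388]}
```

View pics/c5.png

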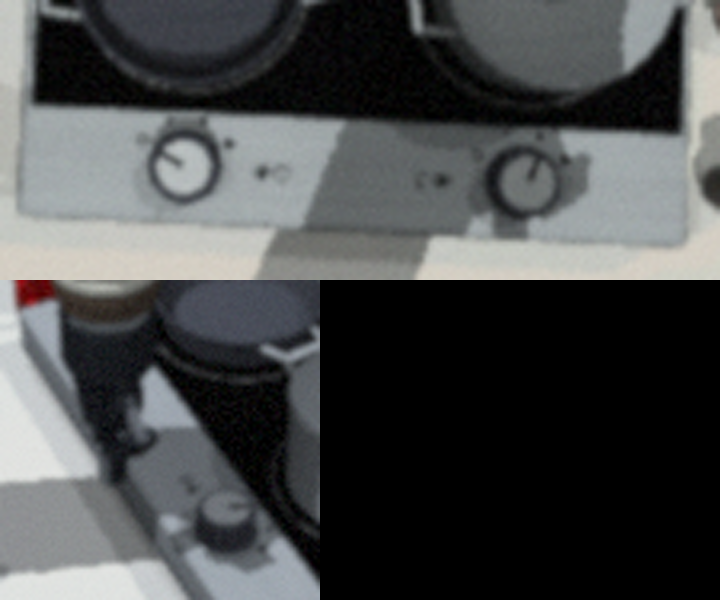

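The left knob's line (172,157) points at the off ring. The right knob's line (535,165) is now at −20°, on step two. The pot and pan are where they stood, and the gripper is clear.

```bash
python3 -c "from station import order;print(order.job_done())"
```

```text
the job is handed in; nothing more can be done
None
```

The job is handed in: the pan's knob (left) is at off and the pot's knob (right) at step two, as the last top view shows, and the arm touched nothing but the two knobs; no verdict came back.

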